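# Shut and latch the packed battery case

## Robot

A 6-joint arm with a two-finger parallel gripper is mounted at the origin on the work surface. World frame = base frame: x ahead of the robot, y to its left, z up, the work surface at z = 0. Lengths are in m, angles in rad, forces in N, time in s.
With the tool pointing down it reaches from about 0.225 to 0.875 m from the base axis. Payload 3.4 kg.
Tool frame: the origin (TCP) lies at the very end of the fingers, on their centre line; the grasp point (between the pads) lies 19 mm behind it; z points along the fingers, y is the line along which they close (so a half turn about z gives the same grasp; the last joint's range is limited). The gripper opens to 85 mm and grips with 20 to 120 N. Pads are 22 mm wide; open, the fingers measure 114 mm over their backs; the gripper's body (76 mm by 85 mm) begins 54 mm behind the grasp point. The pads swing forward as they close: fully open they stand 13 mm farther back than shut.
Start: joints at [-0.121, 0.276, 1.505, -0, 1.361, -0.121], TCP at [0.575, -0, 0.231] pointing down, gripper open.
Joint ranges: [-2.89, 2.89], [-0.75, 2.08], [0.22, 2.7], [-1.18, 4.32], [0.11, 2.71], [-2.7, 2.7]. Speed limits (rad/s): [2.57, 2.57, 3.14, 3.14, 3.14, 3.14].

## Interface

Orientations are given as a unit quaternion [w, x, y, z].
In Python, from rig import manip, get_image, camera_info gives the robot as it stands. The module is installed in compiled form; this text tells all that it offers.
- The arm moves only by the shell command python3 -m crank 'ROWS' [FORCE]. ROWS is a JSON object of lists of equal length, an entry for each row: "translation": the shift along the tool's x, y, z in mm, a list of three; "roll": the turn about the tool's z in rad; "fingers": the opening, from 0 (shut) to 1 (fully open). A call has 1 to 8 rows; each row shifts and turns the commanded pose from where the row before left it, along the tool's axes as they then stand; what a row does not reach is not made up. A row lasts 1/10 s, in which the tool goes at most 50 mm and 8.59 degrees, less where a joint would pass 70% of its speed; a pose out of reach is approached as far as the arm can. A call is refused whole if a number of a shift passes 50 or a number of a turn 0.15, either way. A call with a gripper value outside its range is refused whole. The fingers move at their own pace and stop on an object; FORCE is the grip in N (left out, the last holds). Time passes only in rows, so rows that do not move let the fingers close. It gives the time, the measured TCP pose, the force, the opening and the grip force at its end, in the units of the state.
- manip.get_state(): the state, without advancing time (a new reading comes with each control period).
- get_image(name): name is "scene" or "side" or "wrist"; returns the picture (420x560x3 uint8, blue, green, red); there is no depth.
- camera_info(name): a dict with "mtx" (3x3 intrinsics, pixels), "D" ([k1, k2, p1, p2, k3] as OpenCV has them; the pictures are not rectified), "rvec" (rotation vector, rad) and "tvec" (3), from world to camera coordinates, as OpenCV has them. Camera axes: x right, y down, z forward; pixel columns grow to the right and rows downward; lengths in m; the calibration is good to about 2 mm. A picture is of the moment at which its call begins: read the wrist's pose just before it. camera_info takes no time and is no camera call; for the wrist camera it gives the pose at the moment of the call.
- manip.sign_off(): hands the job in; it is judged then, once.
The state is a dict: "clock": time; "qpos": joint angles; "qd": joint speeds; "effort": joint torques, N m; "position": TCP position; "ee_rot": TCP orientation; "contact_force": force on the tool from outside, world axes, zero at the start; "moment": the same for the moment, N m; "width": finger opening in m; "gripper_force": force on a finger pad.
Only numpy, scipy, OpenCV 4.12 (cv2) and the standard library are available. Lean on these libraries where they do the work, as an engineer would, in place of code of your own. Each camera call takes 0.05 s, during which the arm holds its last target. There are 200 camera calls.

## Task

Two battery cases stand on the bench with their lids up. Using only the fingertips, push the lid of the case that holds the batteries down until it is fully shut, then push that case's sliding latch all the way across over the lid's tongue. Push only: lift nothing, leave the empty case open as it is, and do not disturb the batteries or the other things on the bench.

Things in the scene. Friction and masses are not known exactly. Their poses are not given: they have to be found in the camera images.
- packed: The battery case that holds two batteries side by side. Upright open-topped case of black plastic, 165 (x) by 148 (y) by 108 mm high, walls and floor 4 mm; it is fixed to the bench and does not move. Origin: centre of its underside, on the bench; its front faces its own -x, its own z is up. On its front wall, flush with its top, is a ledge that reaches to x = -112 mm and spans y = -63 to +63 mm, carrying the sliding latch.
- packed_hinge (a point): middle of the lid's hinge axis, at the far top rim of that case, (82.5, 0, 108) mm in the case's frame; the hinge axis runs along the case's y, the axes of this point are those of the case
- packed_lid_edge (a point): middle of the lid's front edge, on the outer (upper) face, 165 mm from the hinge axis; when the lid is shut it is at (-82.5, 0, 116) mm in the case's frame. The point turns with the lid
- packed_lid (a joint): angle of that case's grey lid (flat plate 165 by 148 by 8 mm, hinged along its far edge), rad: 0 = lying flat and shut on the rim, growing as its front edge rises; limit 1.5. It starts half open (0.95 to 1.3). The hinge is stiff (0.25 N m): the lid stays where it is left, and 2 to 3 N near the front edge, square to it, moves it. At the front edge is a tongue, 20 mm long, from y = 0 to +36 mm in the case's frame
- packed_latch (a joint): position of that case's sliding steel latch, m: 0 = clear of the lid's tongue, growing as it slides along the case's +y (to the left as seen facing its front); 0.032 = end of travel, its plate over the tongue. Starts at 0 to 0.005; about 2 N moves it, and it stays where it is left. Nothing blocks it, so it must stay back until the lid is shut
- packed_latch_tab (a point): middle of the top of the latch's upright thumb tab, a steel plate 24 (x) by 8 (y) by 23 mm high. With the latch at 0 it is at (-98.5, -45, 146) mm in the case's frame, and it travels with the latch. The sliding block below the tab is 20 mm wide in y and its top is 23 mm below this point; from the block a 4 mm thick plate, its top level with the block's, reaches 41 mm to +y of the tab's middle
- empty: The other case, of the same make and size, with nothing inside; to be left as it is. Upright open-topped case of black plastic, 165 (x) by 148 (y) by 108 mm high, walls and floor 4 mm; it is fixed to the bench and does not move. Origin: centre of its underside, on the bench; its front faces its own -x, its own z is up. On its front wall, flush with its top, is a ledge that reaches to x = -112 mm and spans y = -63 to +63 mm, carrying the sliding latch.
- empty_hinge (a point): middle of the lid's hinge axis, at the far top rim of that case, (82.5, 0, 108) mm in the case's frame; the hinge axis runs along the case's y, the axes of this point are those of the case
- empty_lid_edge (a point): middle of the lid's front edge, on the outer (upper) face, 165 mm from the hinge axis; when the lid is shut it is at (-82.5, 0, 116) mm in the case's frame. The point turns with the lid
- empty_lid (a joint): angle of that case's grey lid (flat plate 165 by 148 by 8 mm, hinged along its far edge), rad: 0 = lying flat and shut on the rim, growing as its front edge rises; limit 1.5. It starts half open (0.95 to 1.3). The hinge is stiff (0.25 N m): the lid stays where it is left, and 2 to 3 N near the front edge, square to it, moves it. At the front edge is a tongue, 20 mm long, from y = 0 to +36 mm in the case's frame
- empty_latch (a joint): position of that case's sliding steel latch, m: 0 = clear of the lid's tongue, growing as it slides along the case's +y (to the left as seen facing its front); 0.032 = end of travel, its plate over the tongue. Starts at 0 to 0.005; about 2 N moves it, and it stays where it is left. Nothing blocks it, so it must stay back until the lid is shut
- empty_latch_tab (a point): middle of the top of the latch's upright thumb tab, a steel plate 24 (x) by 8 (y) by 23 mm high. With the latch at 0 it is at (-98.5, -45, 146) mm in the case's frame, and it travels with the latch. The sliding block below the tab is 20 mm wide in y and its top is 23 mm below this point; from the block a 4 mm thick plate, its top level with the block's, reaches 41 mm to +y of the tab's middle
- cell_a: loose grey battery, 151 (x) by 65 (y) by 94 mm high with 5 mm terminals, 2.2 kg, standing in the packed case on its -y side; origin: centre of its underside
- cell_b: loose grey battery, 151 (x) by 65 (y) by 94 mm high with 5 mm terminals, 2.2 kg, standing in the packed case on its +y side; origin: centre of its underside
- spare_cell: bystander: loose battery like those in the case, 151 by 65 by 99 mm, standing on the bench at the left of the cases; origin: under its middle
- multimeter: bystander: hand-held meter lying on the bench before the cases, 75 by 150 by 40 mm; origin: under its middle
- torch: bystander: hand lamp lying between the cases, about 131 mm long, 38 mm thick; origin: under its middle
- cap_jar: bystander: small closed jar standing between the cases, 48 mm across, 60 mm high; origin: under its middle
- screwdriver: bystander: screwdriver lying before the cases; origin: under its middle
- wrench: bystander: spanner lying at the right of the cases; origin: under its middle
- tape_roll: bystander: roll of tape lying beyond the cases, 90 mm across, 20 mm high; origin: under its middle

How it is judged:
By the outcome, as a careful person would: the job done as asked, in the order asked, and still so for the second after the job is handed in, with the robot touching nothing.
It also fails if it takes over 45 s, if anything falls off the work surface, if the arm or the gripper's body presses on something with over 40 N, if the wrist force passes 120 N, or if a joint passes its speed limit or range.

## Working session

There is one attempt and no reset: what is moved stays moved. The work goes in short steps, Python scripts to look and compute and a shell command to move; the robot and the scene stay as the last step left them, time stands still between calls to the robot, and variables do not carry over. Pictures are saved under pics/ and viewed, at most 10 in all, crops included, and the job is handed in when it is done.

```bash
mkdir -p pics
python3 - <<'E'
from rig import manip,get_image,camera_info
import cv2,numpy as np
for n in("scene","side"):
    cv2.imwrite(f"pics/{n}0.png",get_image(n))
    c=camera_info(n);R=cv2.Rodrigues(np.array(c["rvec"],float))[0];print(n,np.round(c["mtx"],1).tolist(),np.round(c["D"],3),(-R.T@np.array(c["tvec"]).ravel()).round(3),R[2].round(2))
s=manip.get_state();print(s["position"],s["ee_rot"],s["clock"],s["width"])
E
```

```text
scene [[408.2, 0.0, 282.7], [0.0, 408.2, 210.3], [0.0, 0.0, 1.0]] [-0.004  0.     0.     0.     0.   ] [0.902 0.446 1.015] [-0.32 -0.43 -0.85]
side [[505.9, 0.0, 278.5], [0.0, 505.9, 217.5], [0.0, 0.0, 1.0]] [-0.148  0.     0.     0.     0.   ] [-0.082 -0.918  0.998] [ 0.45  0.65 -0.61]
[5.74520412e-01 8.45250741e-05 2.30525813e-01] [-6.74788776e-04  7.07090429e-01  7.07122635e-01 -4.98887706e-04] 0.1 0.08522339173561476
```

View pics/scene0.png

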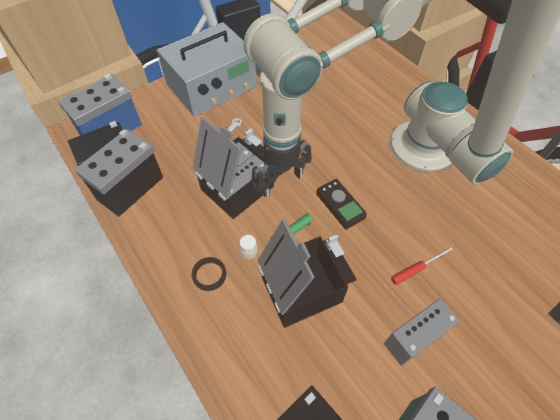

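View pics/side0.png

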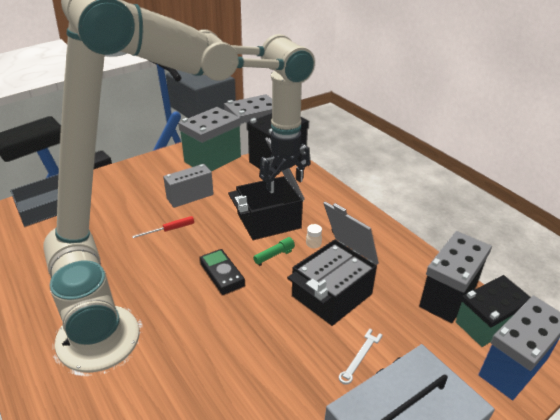

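The side view shows the packed case (two grey cells inside) at about (335,280) px, with the empty one near (268,205). In the scene view the packed case is at about (230,175), partly behind the gripper. I'll enlarge both views of the packed case.

Run:
```python
import cv2,numpy as np
a=cv2.imread("pics/side0.png")[195:325,280:390];b=cv2.imread("pics/scene0.png")[110:220,180:290]
a=cv2.resize(a,None,fx=3.6,fy=3.6,interpolation=3);b=cv2.resize(b,None,fx=3.6,fy=3.6,interpolation=3)
o=np.zeros((468,792,3),np.uint8);o[:,:396]=a[:468];o[:396,396:]=b;cv2.imwrite("pics/crop1.png",o)
```

```text
(no output)
```

View pics/crop1.png

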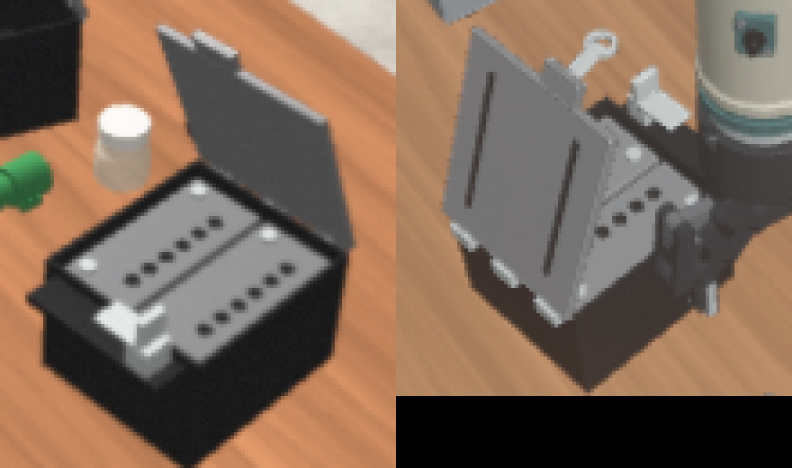

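Crop: in the side half, the packed case's rim corners are near (47,262), (202,162) and (350,248), with bottom corner (187,466). The lid's front corners are at (160,28) and (327,122), and the tab top is about (152,308). In the scene half, the lid corners are at (475,28) and (615,140), and the tab top is about (648,72).

```bash
cat > h.py <<'E'
from rig import manip,get_image,camera_info
import cv2,numpy as np
from scipy.optimize import least_squares
def ray(n,uv,c=None):
    c=c or camera_info(n);R=cv2.Rodrigues(np.array(c["rvec"],float))[0];t=np.array(c["tvec"],float).ravel()
    p=cv2.undistortPoints(np.array([[uv]],float),np.array(c["mtx"]),np.array(c["D"]))[0,0]
    return -R.T@t,R.T@np.r_[p,1]
def onz(n,uv,z):
    o,d=ray(n,uv);return o+d*(z-o[2])/d[2]
def tri(uv1,uv2):
    o1,d1=ray("side",uv1);o2,d2=ray("scene",uv2)
    s=np.linalg.lstsq(np.c_[d1,-d2],o2-o1,rcond=None)[0];a=o1+s[0]*d1;b=o2+s[1]*d2
    return (a+b)/2,np.linalg.norm(a-b)
def S(u,v):return(u/3.6+280-.36,v/3.6+195-.36)
def C(u,v):return((u-396)/3.6+180-.36,v/3.6+110-.36)
def proj(n,P):
    c=camera_info(n);return cv2.projectPoints(np.array(P,float).reshape(-1,3),np.array(c["rvec"],float),np.array(c["tvec"],float),np.array(c["mtx"]),np.array(c["D"]))[0][:,0]
def W(q,P):
    x,y,a=q;P=np.atleast_2d(P);c,s=np.cos(a),np.sin(a);return np.c_[x+c*P[:,0]-s*P[:,1],y+s*P[:,0]+c*P[:,1],P[:,2]]
E
python3 - <<'E'
from h import *
L=[((-.0825,.074,.108),S(47,262)),((.0825,.074,.108),S(202,162)),((.0825,-.074,.108),S(350,248)),((-.0825,-.074,0),S(187,466)),((-.0825,.074,0),S(45,365))]
for P,uv in L: print(P,onz("side",uv,P[2]).round(3))
m=np.array([p for p,_ in L]);w=np.array([onz("side",u,p[2]) for p,u in L])
r=least_squares(lambda q:(W(q,m)-w)[:,:2].ravel(),[.6,-.2,0]);q=r.x;print("case",q.round(4),(r.fun*1e3).round(1))
for nm,a,b in(("lidL",S(160,28),C(475,28)),("lidR",S(327,122),C(615,140)),("tab",S(152,308),C(648,72))):
    p,e=tri(a,b);c,s=np.cos(q[2]),np.sin(q[2]);d=p[:2]-q[:2];print(nm,p.round(3),"gap",e.round(4),"caseframe",(c*d[0]+s*d[1]).round(4),(-s*d[0]+c*d[1]).round(4))
E
```

```text
(-0.0825, 0.074, 0.108) [ 0.493 -0.156  0.108]
(0.0825, 0.074, 0.108) [ 0.656 -0.132  0.108]
(0.0825, -0.074, 0.108) [ 0.684 -0.268  0.108]
(-0.0825, -0.074, 0) [ 0.521 -0.293  0.   ]
(-0.0825, 0.074, 0) [ 0.495 -0.155  0.   ]
case [ 0.5887 -0.2126  0.1723] [ 1.6  2.3  1.   6.6 -0.8 -3.3 -1.1 -6.8 -0.7  1.2]
lidL [ 0.603 -0.202  0.308] gap 0.0939 caseframe 0.0156 0.0077
lidR [ 0.616 -0.215  0.214] gap 0.1116 caseframe 0.0266 -0.0073
tab [ 0.495 -0.267  0.151] gap 0.0051 caseframe -0.1019 -0.0373
```

The lid's left and right corners are swapped between the two views: the tongue marks +y, and the scene camera looks from the far side. Also, my side crop cut off the bottom corner. I'll redo both using only the reliable points.

Run:
```python
from h import *
fl=onz("side",S(47,262),.108)[:2];bl=onz("side",S(202,162),.108)[:2]
TL=tri(S(160,28),C(615,140));TR=tri(S(327,122),C(475,28));T=tri(S(152,308),C(648,72))
for n,(p,e) in(("lid+y",TL),("lid-y",TR),("tab",T)):print(n,p.round(4),"gap",e.round(4))
print("width",np.linalg.norm(TL[0]-TR[0]))
d=TL[0]-TR[0];print("yaw lid",np.arctan2(-d[0],d[1]),"yaw left wall",np.arctan2(*(bl-fl)[::-1]))
a=.5*(np.arctan2(-d[0],d[1])+np.arctan2(*(bl-fl)[::-1]))
c=(fl+bl)/2-.074*np.array([-np.sin(a),np.cos(a)]);m=(TL[0]+TR[0])/2
q=[*c,a];print("case",np.round(q,4))
R=np.array([[np.cos(a),np.sin(a)],[-np.sin(a),np.cos(a)]])
for n,p in(("lidmid",m),("tab",T[0])):print(n,(R@(p[:2]-c)).round(4),p[2].round(4))
u=R@(m[:2]-c);print("theta",np.arctan2(m[2]-.108,.0825-u[0]),np.hypot(m[2]-.108,.0825-u[0]))
s=manip.get_state();v=R@(np.array(s["position"][:2])-c);print("TCP in case",v)
```

```text
lid+y [ 0.5975 -0.1375  0.2606] gap 0.0023
lid-y [ 0.6216 -0.2817  0.2615] gap 0.0026
tab [ 0.4947 -0.2668  0.151 ] gap 0.0051
width 0.14625465331782636
yaw lid 0.1660208060301304 yaw left wall 0.1460058476400553
case [ 0.5862 -0.2172  0.156 ]
lidmid [0.0242 0.0039] 0.261
tab [-0.0981 -0.0348] 0.151
theta 1.207040604456286 0.16376255556951697
TCP in case [0.02220608 0.21648131]
```

Measurements agree with the given sizes: lid angle about 1.21 rad, radius 164 mm, width 146 mm. The case is at about (0.587, -0.215) with yaw 0.156. With the tool's roll aligned, tool x is case y, tool y is case x and tool z is down. I'll raise, close the fingers and go round behind the lid.

```bash
python3 -m crank '{"translation":[[0,0,-48],[0,0,-48],[-43,13,0],[-43,13,0],[-43,13,0],[-43,13,0],[-42,13,0],[0,0,0]],"roll":[-0.08,-0.076,0,0,0,0,0,0],"fingers":[0,0,0,0,0,0,0,0]}' 20
cat >> h.py <<'E'
Q=np.array([.5868,-.2145,.156])
def tip(s):
    a=Q[2];R=np.array([[np.cos(a),np.sin(a)],[-np.sin(a),np.cos(a)]]);return (np.r_[R@(np.array(s["position"][:2])-Q[:2]),s["position"][2]]*1e3).round(1)
E
python3 -c "
from h import *
s=manip.get_state();print(tip(s),s['width'],s['contact_force'])
cv2.imwrite('pics/side1.png',get_image('side'));cv2.imwrite('pics/scene1.png',get_image('scene'))
a=cv2.imread('pics/side1.png')[150:350,250:450];b=cv2.imread('pics/scene1.png')[40:240,130:330]
cv2.imwrite('pics/both1.png',cv2.resize(np.hstack([a,b]),None,fx=2,fy=2,interpolation=3))"
```

```text
clock: 0.9
position: [0.6739, -0.2072, 0.3241]
ee_rot: [-0.0, 0.652, 0.758, -0.001]
contact_force: [-0.9, 1.0, -0.7]
width: 0.0002
gripper_force: 0.0
[ 87.2  -6.3 324.1] 0.00016419966694866819 [-0.87743884  0.99364229 -0.71621899]
```

View pics/both1.png

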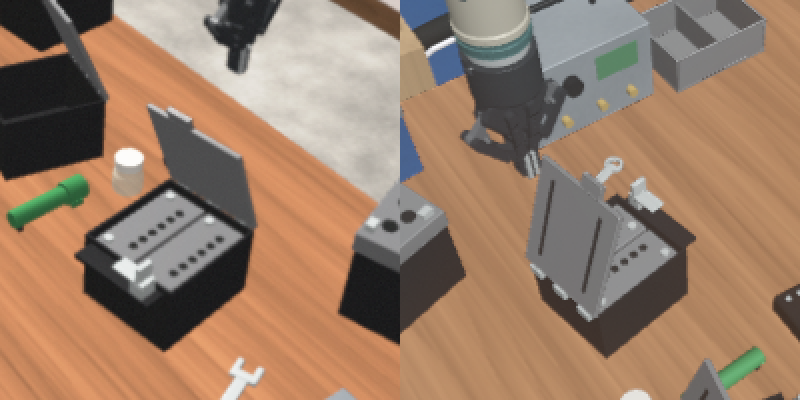

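The gripper is behind the packed lid's front edge, clear of it. Next I'll descend and follow the lid's arc at r = 140 mm.

```bash
python3 -m crank '{"translation":[[6,0,-0],[0,0,42],[0,0,41],[0,-20,0],[0,-12,0],[0,-13,5],[0,-14,6],[0,0,0]],"roll":[0,0,0,0,0,0,0,0],"fingers":[0,0,0,0,0,0,0,0]}' 20
python3 -c "
from h import *
s=manip.get_state();print(tip(s),s['contact_force'])"
```

```text
clock: 1.8
position: [0.6121, -0.2036, 0.2352]
ee_rot: [0.001, 0.65, 0.76, 0.0]
contact_force: [0.1, 0.9, -0.7]
width: 0.0002
gripper_force: 0.0
[ 26.6   6.8 235.2] [ 0.05263802  0.88230759 -0.70832645]
```

```bash
python3 -m crank '{"translation":[[-2,-12,10],[-2,-10,11],[0,-10,10],[0,-9,10],[0,-8,12],[0,-7,12],[0,-5,13],[0,0,0]],"roll":[0,0,0,0,0,0,0,0],"fingers":[0,0,0,0,0,0,0,0]}' 20
python3 -c "
from h import *
s=manip.get_state();print(tip(s),s['contact_force'])
cv2.imwrite('pics/side2.png',get_image('side'));cv2.imwrite('pics/scene2.png',get_image('scene'))
a=cv2.imread('pics/side2.png')[150:350,250:450];b=cv2.imread('pics/scene2.png')[40:240,130:330]
cv2.imwrite('pics/both2.png',cv2.resize(np.hstack([a,b]),None,fx=2,fy=2,interpolation=3))"
```

```text
clock: 2.6
position: [0.5532, -0.2173, 0.1553]
ee_rot: [-0.0, 0.65, 0.76, 0.0]
contact_force: [-0.5, -0.7, -0.1]
width: 0.0001
gripper_force: 0.0
[-33.6   2.5 155.3] [-0.52600611 -0.6990577  -0.12280628]
```

View pics/both2.png

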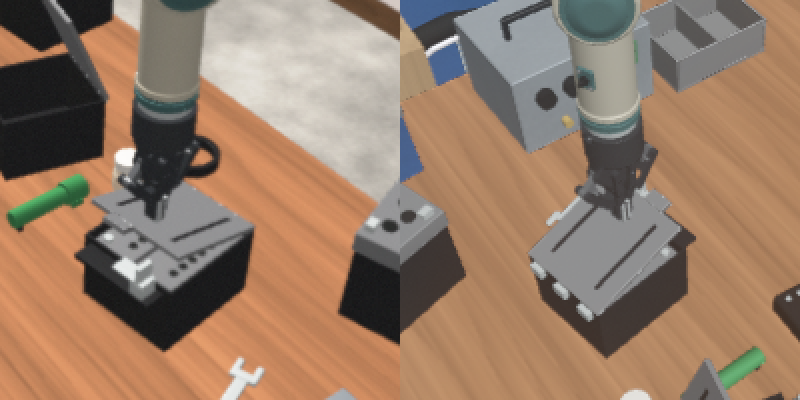

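The lid follows the tip and is now about 0.3 rad open. The batteries and latch look untouched. I'll finish closing it gently.

```bash
python3 -m crank '{"translation":[[0,-4,12],[0,-3,12],[0,-1,9],[0,0,0],[0,0,0]],"roll":[0,0,0,0,0],"fingers":[0,0,0,0,0]}' 20
python3 -c "
from h import *
s=manip.get_state();print(tip(s),s['contact_force'])"
```

```text
clock: 3.2
position: [0.5453, -0.219, 0.1216]
ee_rot: [-0.001, 0.65, 0.76, -0.0]
contact_force: [0.2, -0.4, 0.6]
width: 0.0002
gripper_force: 0.0
[-41.7   2.  121.6] [ 0.2408137  -0.39825077  0.57204568]
```

```bash
python3 -m crank '{"translation":[[0,0,4],[0,0,3],[0,0,0],[0,0,0]],"roll":[0,0,0,0],"fingers":[0,0,0,0]}' 20
python3 -c "
from h import *
s=manip.get_state();print(tip(s),s['contact_force'])"
```

```text
clock: 3.6
position: [0.5461, -0.2195, 0.116]
ee_rot: [0.001, 0.65, 0.76, 0.0]
contact_force: [0.4, -0.5, 5.4]
width: 0.0003
gripper_force: 2.4
[-41.    1.4 116. ] [ 0.39855035 -0.45122025  5.39305868]
```

```bash
python3 -m crank '{"translation":[[0,0,2],[0,0,1],[0,0,0],[0,0,0]],"roll":[0,0,0,0],"fingers":[0,0,0,0]}' 20
python3 -c "
from h import *
s=manip.get_state();print(tip(s),s['contact_force'])"
python3 -m crank '{"translation":[[0,0,-20],[0,0,-35],[-15,10,-15],[-25,20,0],[0,0,0]],"roll":[0,0,0,0,0],"fingers":[0,0,0,0,0]}' 20
python3 -c "
from h import *
s=manip.get_state();print(tip(s),s['contact_force'])
cv2.imwrite('pics/side3.png',get_image('side'));cv2.imwrite('pics/scene3.png',get_image('scene'))
a=cv2.imread('pics/side3.png')[210:310,280:380];b=cv2.imread('pics/scene3.png')[100:200,190:290]
cv2.imwrite('pics/both3.png',cv2.resize(np.hstack([a,b]),None,fx=4,fy=4,interpolation=3))"
```

```text
clock: 4.0
position: [0.5461, -0.2195, 0.1158]
ee_rot: [0.002, 0.65, 0.76, 0.0]
contact_force: [-5.0, 2.5, 19.4]
width: -0.0001
gripper_force: 9.6
[-40.9   1.3 115.8] [-4.95914454  2.46639906 19.35014069]
clock: 4.5
position: [0.5845, -0.2568, 0.1826]
ee_rot: [0.002, 0.65, 0.76, 0.0]
contact_force: [-0.2, -0.0, -0.6]
width: -0.0005
gripper_force: 0.0
[ -8.8 -41.5 182.6] [-0.19676845 -0.01936771 -0.63321741]
```

View pics/both3.png

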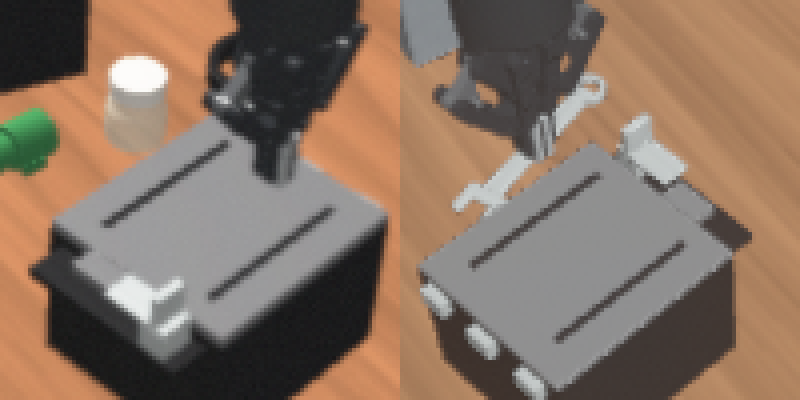

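The lid lies flat and hit a hard stop at z = 115.8 mm. The tab's top is at side crop (170,290) and scene crop (638,122). I'll locate it and refine the case position from the lid corners: side (52,222), (387,220); scene (594,147), (733,257), (560,388), (422,268).

Run:
```python
from h import *
A=lambda u,v:(u/4+280-.4,v/4+210-.4)
B=lambda u,v:((u-400)/4+190-.4,v/4+100-.4)
L=[("side",A(52,222),-1,1),("side",A(387,220),1,-1),("scene",B(594,147),-1,-1),("scene",B(733,257),-1,1),("scene",B(560,388),1,1),("scene",B(422,268),1,-1)]
m=np.array([(.0825*i,.074*j,.116) for _,_,i,j in L]);w=np.array([onz(n,u,.116) for n,u,_,_ in L])
r=least_squares(lambda q:(W(q,m)-w)[:,:2].ravel(),Q);q=r.x;print(q.round(4),(r.fun*1e3).round(1))
c,s=np.cos(q[2]),np.sin(q[2]);R=np.array([[c,s],[-s,c]])
p,e=tri(A(170,290),B(638,122));print("tab",p.round(4),e.round(4),(R@(p[:2]-q[:2])*1e3).round(1))
for n,uv in(("side",A(170,290)),("scene",B(638,122))):print(n,(R@(onz(n,uv,.146)[:2]-q[:2])*1e3).round(1))
st=manip.get_state();print("tcp",(R@(np.array(st["position"][:2])-q[:2])*1e3).round(1))
```

```text
[ 0.5847 -0.2107  0.1509] [-0.9  5.9  4.6  4.7 -4.1 -4.6 -3.2 -1.8  2.7  0.1  0.9 -4.3]
tab [ 0.4945 -0.2693  0.1468] 0.004 [-98.  -44.4]
side [-95.7 -45.1]
scene [-99.7 -43.5]
tcp [ -9.8 -42.3]
```

The tab is at (-98, -44.4, 147) mm in the refined case frame, which matches what it must be (-98.5, -45 to -40, 146). I'll go to its -y side and descend beside it.

```bash
python3 -m crank '{"translation":[[-20,-25,0],[-17,-32,0],[0,-32,0],[0,0,0],[0,0,25],[0,0,27],[0,0,0]],"roll":[0,0,0,0,0,0,0],"fingers":[0,0,0,0,0,0,0]}' 20
python3 -c "
from h import *
Q[:]=[.5847,-.2107,.151]
s=manip.get_state();print(tip(s),s['contact_force'])
cv2.imwrite('pics/side4.png',get_image('side'));cv2.imwrite('pics/scene4.png',get_image('scene'))
a=cv2.imread('pics/side4.png')[210:310,280:380];b=cv2.imread('pics/scene4.png')[100:200,190:290]
cv2.imwrite('pics/both4.png',cv2.resize(np.hstack([a,b]),None,fx=4,fy=4,interpolation=3))"
```

```text
clock: 5.3
position: [0.4969, -0.3016, 0.1267]
ee_rot: [-0.004, 0.65, 0.76, 0.0]
contact_force: [-1.4, 0.1, -0.2]
width: 0.0002
gripper_force: 0.0
[-100.5  -76.7  126.7] [-1.40665364  0.11860308 -0.19069591]
```

View pics/both4.png

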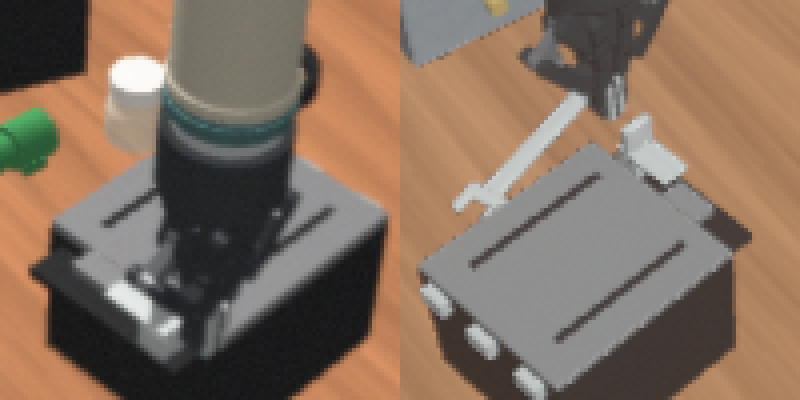

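The fingers stand on the -y side of the tab, in line with it and clear. I'll raise 5 mm and push along +y.

```bash
python3 -m crank '{"translation":[[0,1,-5],[7,0,0],[7,0,0],[7,0,0],[7,0,0],[7,0,0],[7,0,0],[0,0,0]],"roll":[0,0,0,0,0,0,0,0],"fingers":[0,0,0,0,0,0,0,0]}' 20
python3 -c "
from h import *
Q[:]=[.5847,-.2107,.151]
s=manip.get_state();print(tip(s),s['contact_force'])"
```

```text
clock: 6.2
position: [0.4937, -0.2615, 0.1354]
ee_rot: [-0.0, 0.65, 0.76, 0.0]
contact_force: [0.6, 0.8, 0.1]
width: -0.0001
gripper_force: 0.0
[-97.6 -36.5 135.4] [0.62471615 0.83904043 0.05115459]
```

```bash
python3 -m crank '{"translation":[[4,0,2],[3,0,0],[2,0,0],[0,0,0],[0,0,0]],"roll":[0,0,0,0,0],"fingers":[0,0,0,0,0]}' 20
python3 -c "
from h import *
Q[:]=[.5847,-.2107,.151]
s=manip.get_state();print(tip(s),s['contact_force'])
cv2.imwrite('pics/side5.png',get_image('side'));cv2.imwrite('pics/scene5.png',get_image('scene'))
a=cv2.imread('pics/side5.png')[210:310,280:380];b=cv2.imread('pics/scene5.png')[100:200,190:290]
cv2.imwrite('pics/both5.png',cv2.resize(np.hstack([a,b]),None,fx=4,fy=4,interpolation=3))"
```

```text
clock: 6.7
position: [0.4928, -0.2548, 0.1331]
ee_rot: [0.001, 0.65, 0.76, -0.0]
contact_force: [1.4, -5.5, -1.6]
width: -0.0001
gripper_force: 2.6
[-97.5 -29.8 133.1] [ 1.43046267 -5.54230898 -1.57735249]
```

View pics/both5.png

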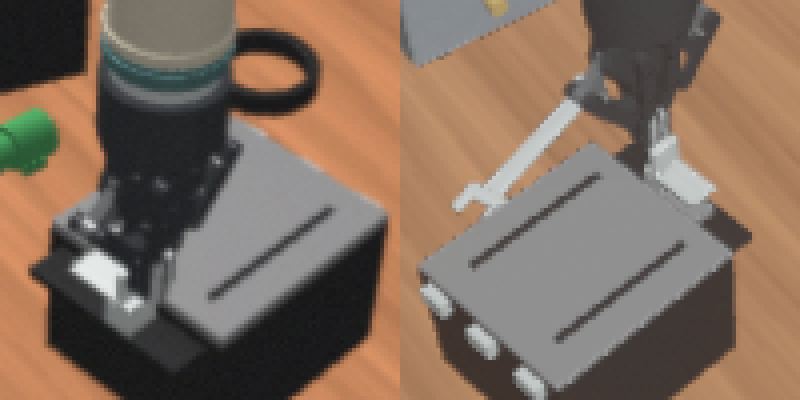

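The latch moved over the tongue, and the force has started to rise. I'll press on until it clearly hits its stop.

```bash
for i in 1; do python3 -m crank '{"translation":[[2,0,0],[1,0,0],[0,0,0],[0,0,0]],"roll":[0,0,0,0],"fingers":[0,0,0,0]}' 20; done
python3 -c "
from h import *
Q[:]=[.5847,-.2107,.151]
s=manip.get_state();print(tip(s),s['contact_force'])"
```

```text
clock: 7.2
position: [0.4928, -0.2547, 0.1332]
ee_rot: [0.003, 0.65, 0.76, -0.002]
contact_force: [1.0, -10.8, -3.6]
width: 0.0002
gripper_force: 5.5
[-97.5 -29.6 133.2] [  0.98088081 -10.79081558  -3.55174838]
```

The tip is stationary while the force rises, so the latch is at its stop (tip at -29.6, expected about -28 to -30). One firmer press, then back off, retreat and check.

```bash
python3 -m crank '{"translation":[[2,0,0],[2,0,0],[0,0,0],[0,0,0]],"roll":[0,0,0,0],"fingers":[0,0,0,0]}' 20
python3 -c "
from h import *
Q[:]=[.5847,-.2107,.151]
s=manip.get_state();print(tip(s),s['contact_force'])"
python3 -m crank '{"translation":[[-12,0,0],[-15,0,0],[0,0,-40],[0,0,-45],[-20,0,-45],[-40,0,0],[-40,0,0],[0,0,0]],"roll":[0,0,0,0,0,0,0,0],"fingers":[0,0,0,0,0,0,0,0]}' 20
python3 -c "
from h import *
cv2.imwrite('pics/side6.png',get_image('side'));cv2.imwrite('pics/scene6.png',get_image('scene'))
a=cv2.imread('pics/side6.png')[150:350,250:450];b=cv2.imread('pics/scene6.png')[90:290,170:370]
cv2.imwrite('pics/both6.png',cv2.resize(np.hstack([a,b]),None,fx=2,fy=2,interpolation=3))"
```

```text
clock: 7.6
position: [0.4928, -0.2544, 0.1334]
ee_rot: [0.006, 0.649, 0.761, -0.004]
contact_force: [0.9, -18.6, -7.9]
width: -0.0001
gripper_force: 9.4
[-97.4 -29.3 133.4] [  0.86633422 -18.55667518  -7.90833641]
clock: 8.4
position: [0.5114, -0.3768, 0.2625]
ee_rot: [0.0, 0.651, 0.759, -0.0]
contact_force: [-0.1, 0.6, 0.0]
width: 0.0
gripper_force: 0.0
```

View pics/both6.png

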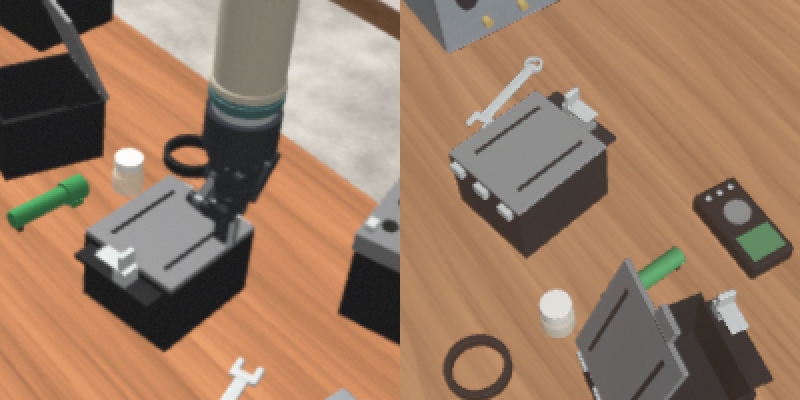

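The lid is shut, the latch is across at its stop, the empty case is still open, the bystanders in view are in place, and the robot is clear. Handing in.

```bash
python3 -c "
from rig import manip
print(manip.sign_off())"
```

```text
the job is handed in; nothing more can be done
None
```

The packed case's lid is pushed fully shut and its latch is pushed to its end stop over the tongue; the empty case stays open, nothing else in view moved, and the job is handed in (no verdict was returned).

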